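# Release the pressure cap of the wide finish tank

## Task

Two small pressure tanks for wood finish stand on the bench. Open the pressure cap of the wider, squat tank: without pressing, turn it anticlockwise (seen from above) until it meets its first stop, press it down there, turn it on past the stop as far as it goes, and let go so that it springs back up. Leave the cap of the narrower tank shut.

Things in the scene. Friction and masses are not known exactly. Their poses are not given: they have to be found in the camera images.
- wide_bar (a point): Grip bar of the cap on the wide tank: black, upright, straight, 58 mm long, 14 mm thick, standing 30 mm above the cap's 60 mm steel disc. The point is on the cap's turning axis, 22 mm above the disc, 8 mm below the bar's top, about 170 mm above the bench. x runs along the bar, y across its thickness, z up; it moves with the cap. Hooked stops beside the disc: tops 6 mm below it, 50 mm from the axis.
- wide_cap (a joint): Turn of the wide tank's cap, rad, growing anticlockwise seen from above: 0 fully shut (starts at 0 to 0.2), 0.55 at the first stop, where it goes no further unless pressed; pressed, it passes under the stops from 0.55 to 0.9 and ends at 1.2. Turning friction about 0.05 N m. Let go beyond 0.9, it springs up behind the stops.
- wide_press (a joint): How far that cap is pressed down, m: 0 up (sprung), 0.008 fully down; starts to sink at about 8 N, about 12 N at the bottom; passes the stops when over 0.004 down. The wide tank: bare aluminium, 156 mm in diameter and 110 mm tall below its neck, on a 180 mm round plywood foot screwed to the bench.
- narrow_cap (a joint): Turn of the cap of the other tank, rad, same meaning. This tank is narrow (94 mm in diameter, 125 mm tall below its neck, on a 118 mm foot), with the same material and the same cap. Starts at 0 to 0.2, to be left shut (below 0.35). The two tanks stand left and right, in either order.
Things that resemble listed ones, but are neither listed nor needed, are in the scene too. Leave any green look-alike of the part that bears narrow_cap alone.

How it is judged (in metres and radians):
On the way, in this order (a step that is already met when the one before it is completed fails the run):
1. the wide tank's cap is turned to its first stop without being pressed (value of joint wide_cap between 0.46 and 0.68 rad and value of joint wide_press below 0.003 m), for 0.2 s.
2. the cap is pressed down at the stop (value of joint wide_cap between 0.35 and 0.8 rad and value of joint wide_press above 0.004 m), for 0.1 s.
3. the pressed cap is turned past the stop (value of joint wide_cap above 0.95 rad), for 0.1 s.
At the end, for the whole second after the job is handed in: The wide tank's cap is turned past its stop (joint above 0.95 rad), has sprung up again (pressed less than 2.5 mm) and is at rest (turning slower than 0.1 rad/s), and the narrow tank's cap is still shut (below 0.35 rad) (value of joint wide_cap above 0.95 rad and value of joint wide_press below 0.0025 m and value of joint narrow_cap below 0.35 rad and velocity of joint wide_cap between -0.1 and 0.1 rad/s); the robot touches nothing.
It fails at once if the narrow tank's cap is turned open (to 0.35 rad or more) (value of joint narrow_cap above 0.35 rad).
It also fails if it takes over 42 s, if anything falls off the work surface, if the arm or the gripper's body presses on something with over 40 N, if the wrist force passes 120 N, or if a joint passes its speed limit or range.

## Robot

A 6-joint arm with a two-finger parallel gripper is mounted at the origin on the work surface. World frame = base frame: x ahead of the robot, y to its left, z up, the work surface at z = 0. Lengths are in mm, angles in degrees, forces in N, time in s.
With the tool pointing down it reaches from about 350 to 850 mm from the base axis. Payload 8.1 kg.
Tool frame: the origin (TCP) lies midway between the tips of the shut fingers; the grasp point (between the pads) lies 19 mm behind it (r.grip_depth is the distance from the TCP to the grasp point, in mm); z points along the fingers, y is the direction in which the jaws open and shut (so a half turn about z gives the same grasp; the last joint's range is limited). The gripper opens to 85 mm and grips with 20 to 120 N. Pads are 22 mm wide; open, the fingers measure 114 mm over their backs; the gripper's body (76 mm by 85 mm) begins 54 mm behind the grasp point. The pads swing forward as they close: fully open they stand 13 mm farther back than shut.
Start: joints at [68.675, 7.471, 85.268, -0, 87.261, -4.893], TCP at [169.709, 575.503, 231.292] pointing down, gripper open.
Joint ranges: [-169.43, 169.43], [-51.17, 129.36], [1.28, 143.12], [-76.62, 256.62], [0, 156.53], [-152.29, 152.29]. Speed limits (degrees/s): [136.94, 136.94, 159.86, 180, 180, 180].

## Interface

Orientations are given as [roll, pitch, yaw] about the fixed x, y, z axes, in that order (R = Rz(yaw) Ry(pitch) Rx(roll)).
In Python, from bench import r, imaging gives the robot as it stands.
- The arm moves only by the shell command python3 -m creep 'ROWS' [FORCE]. ROWS is text: rows parted by semicolons, each of 7 numbers parted by spaces: the shift along the tool's x, y, z in cm, then the turn, a rotation vector about the tool's x, y, z in degrees, then the finger opening in cm, from 0 to 8.54. In form: dx dy dz ax ay az gripper; .... A call has 1 to 20 rows; each row is the pose to reach, as a shift and turn from the pose measured when the call began, along the tool's axes at that moment; what a row does not reach only later rows make up. A row lasts 1/10 s, in which the tool goes at most 50 mm and 8.59 degrees, less where a joint would pass 70% of its speed; a pose out of reach is approached as far as the arm can. A call with a gripper value outside its range is refused whole. The fingers move at their own pace and stop on an object; FORCE is the grip in N (left out, the last holds). Time passes only in rows, so rows that repeat a pose let the fingers close. It gives the time, the measured TCP pose, the force and the opening at its end, in the units of the state.
- r.sense(): the state, without advancing time (a new reading comes with each control period).
- imaging.snapshot(name): name is "scene" or "top" or "wrist"; returns the picture (420x560x3 uint8, red, green, blue); there is no depth.
- imaging.camera_info(name): a dict with "camera_matrix" (3x3 intrinsics, pixels), "k1" (the pictures are not rectified: a ray, as slopes to the right and down, at radius r is drawn at 1 + k1 r^2 times it, then the intrinsics apply), "R" (3x3) and "t" (3): a world point X has camera coordinates R X + t. Camera axes: x right, y down, z forward; pixel columns grow to the right and rows downward; lengths in mm; the calibration is good to about 2 mm. A picture is of the moment at which its call begins: read the wrist's pose just before it. camera_info takes no time and is no camera call; for the wrist camera it gives the pose at the moment of the call.
- r.hand_in(): hands the job in, once; it reports no verdict.
The state is a dict: "time": time; "joint_pos": joint angles; "qd": joint speeds; "joint_efforts": joint torques, N m; "tool_pos": TCP position; "tcp_rot": TCP orientation; "ft_force": force on the tool from outside, world axes, zero at the start; "wrist_torque": the same for the moment, N m; "finger_gap": finger opening in mm.
Only numpy, scipy, OpenCV 4.12 (cv2) and the standard library are available. Lean on these libraries where they do the work, as an engineer would, in place of code of your own. Each camera call takes 0.05 s, during which the arm holds its last target.

## Working session

There is one attempt and no reset: what is moved stays moved. The work goes in short steps, Python scripts to look and compute and a shell command to move; the robot and the scene stay as the last step left them, time stands still between calls to the robot, and variables do not carry over. Pictures are saved under pics/ and viewed, and the job is handed in when it is done.

```bash
mkdir -p pics; ls; python3 - <<'E'
from bench import r, imaging
import cv2
print(r.sense())
for n in ["scene","top","wrist"]:
    i=imaging.camera_info(n); print(n,i)
    cv2.imwrite(f"pics/{n}0.png",imaging.snapshot(n)[:,:,::-1])
E
```

```text
pics
{'time': 0.0, 'joint_pos': array([ 6.86738750e+01,  7.51394427e+00,  8.53301438e+01, -5.77669943e-04,
        8.72597434e+01, -4.89352634e+00]), 'qd': array([ 0.03347894, -0.04547759,  0.05255119,  0.0073944 , -0.01515528,
       -0.01433365]), 'joint_efforts': array([-1.41941997e-03, -5.69377041e+01, -5.00543904e+01, -3.05128915e-04,
        1.48288527e-02,  8.10839396e-06]), 'tool_pos': array([169.52101625, 574.98836191, 230.24825974]), 'tcp_rot': array([-1.79896498e+02, -8.28241701e-03,  1.63567422e+02]), 'ft_force': array([-0.68674075, -0.16876376, -0.3495043 ]), 'wrist_torque': array([ 0.02465214, -0.00314895,  0.01021138]), 'finger_gap': 85.38180656890393}
scene {'camera_matrix': array([[526.28018552,   0.        , 276.31115838],
       [  0.        , 526.28018552, 211.50941417],
       [  0.        ,   0.        ,   1.        ]]), 'k1': -0.16859631506017486, 'R': array([[-0.6066539 ,  0.79495329,  0.00450564],
       [ 0.66522018,  0.51073737, -0.54463699],
       [-0.43526217, -0.32740891, -0.83865979]]), 't': array([ 331.19325738, -187.7968097 , 1308.94234788])}
top {'camera_matrix': array([[441.21118718,   0.        , 277.0827102 ],
       [  0.        , 441.21118718, 217.92010238],
       [  0.        ,   0.        ,   1.        ]]), 'k1': 0.042996591160967726, 'R': array([[-0.00672495, -0.99996004,  0.00588989],
       [-0.98298129,  0.0055292 , -0.18362247],
       [ 0.18358257, -0.0070245 , -0.98297919]]), 't': array([ -71.2861322 ,  457.33513564, 1073.60153897])}
wrist {'camera_matrix': array([[370.76712845,   0.        , 276.1957111 ],
       [  0.        , 370.76712845, 211.84723684],
       [  0.        ,   0.        ,   1.        ]]), 'k1': -0.07004808017552185, 'R': array([[ 0.28259292,  0.95923771, -0.00206251],
       [ 0.92056267, -0.27059353,  0.2816798 ],
       [ 0.26963978, -0.08149939, -0.95950625]]), 't': array([-599.70161193,  -36.55795567,  379.65165957])}
```

View pics/scene0.png

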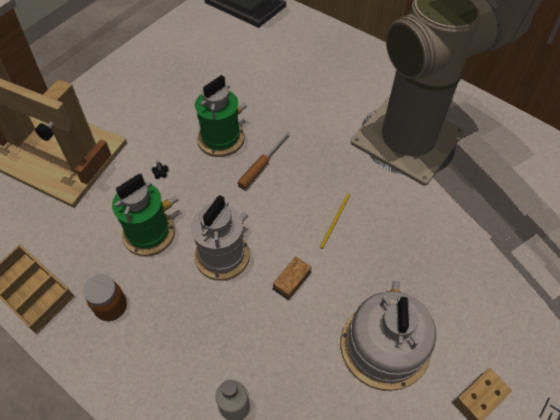

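View pics/top0.png

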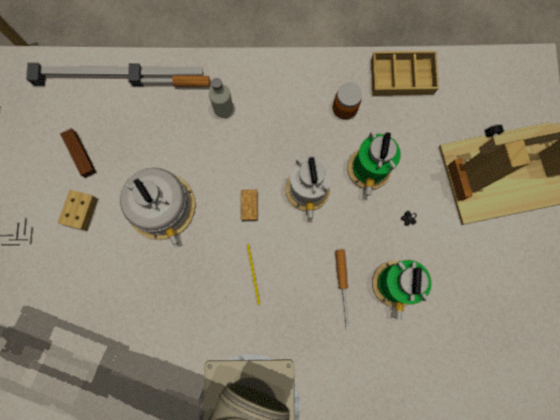

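View pics/wrist0.png

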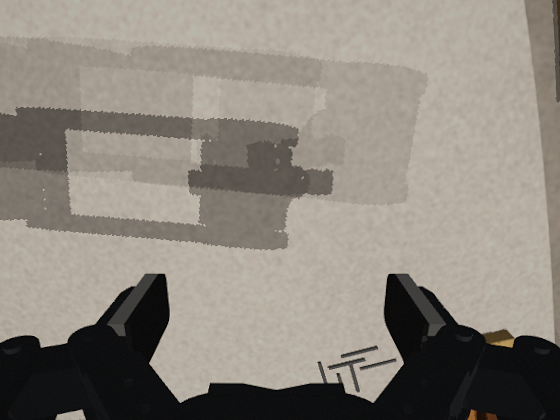

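The wide tank is on the robot's left: its black bar is at about (146,190) in the top view and (403,314) in the scene view. The bare narrow tank's bar is at (312,170) in the top view, and the two green tanks are look-alikes. Next I'll enlarge and measure the wide bar.

```bash
cat > h.py <<'E'
import numpy as np, cv2
from bench import r, imaging
def ray(info,px):
    K=info["camera_matrix"];k=info["k1"]
    d=np.array([(px[0]-K[0,2])/K[0,0],(px[1]-K[1,2])/K[1,1]]);u=d.copy()
    for _ in range(30): u=d/(1+k*(u@u))
    R=info["R"];return -R.T@info["t"],R.T@np.array([u[0],u[1],1])
def onplane(info,px,z):
    o,d=ray(info,px);return o+d*(z-o[2])/d[2]
def proj(info,X):
    K=info["camera_matrix"];c=info["R"]@np.asarray(X,float)+info["t"];u=c[:2]/c[2];u=u*(1+info["k1"]*(u@u))
    return K[:2,:2]@u+K[:2,2]
E
python3 - <<'E'
from h import *
for n,(x0,y0,x1,y1) in dict(top=(100,150,210,250),scene=(335,270,445,390)).items():
    im=cv2.imread(f"pics/{n}0.png");c=im[y0:y1,x0:x1]
    m=(c.max(2)<45).astype(np.uint8)
    nn,l,s,ce=cv2.connectedComponentsWithStats(m)
    info=imaging.camera_info(n)
    for i in range(1,nn):
        if s[i,4]<40: continue
        pts=np.argwhere(l==i)[:,::-1].astype(np.float32)+[x0,y0]
        rect=cv2.minAreaRect(pts.astype(np.float32)); print(n,s[i],ce[i]+[x0,y0],rect)
        for p in cv2.boxPoints(rect): print(p,onplane(info,p,178).round(1))
    cv2.imwrite(f"pics/{n}crop.png",cv2.resize(c,None,fx=5,fy=5,interpolation=cv2.INTER_CUBIC))
E
```

```text
top [ 35  30  17  23 138] [142.96376812 190.63043478] ((143.0054168701172, 190.6750946044922), (26.617290496826172, 5.647912502288818), 57.2647705078125)
[133.43321 181.00722] [517.4 247.7 178. ]
[138.18413 177.95308] [524.5 237.5 178. ]
[152.57762 200.34297] [472.9 203.3 178. ]
[147.8267  203.39711] [466.  213.5 178. ]
scene [ 63  27  10  36 322] [402.42236025 314.92857143] ((402.5, 314.5), (35.0, 9.0), 90.0)
[398. 297.] [483.8 211.1 178. ]
[407. 297.] [474.5 223.6 178. ]
[407. 332.] [528.9 255.6 178. ]
[398. 332.] [537.8 243.4 178. ]
```

View pics/topcrop.png

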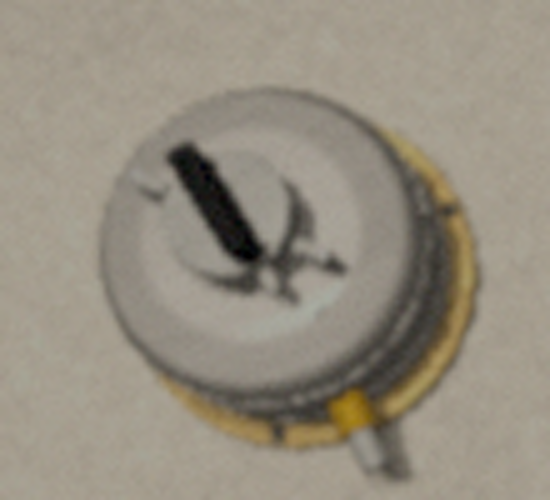

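View pics/scenecrop.png

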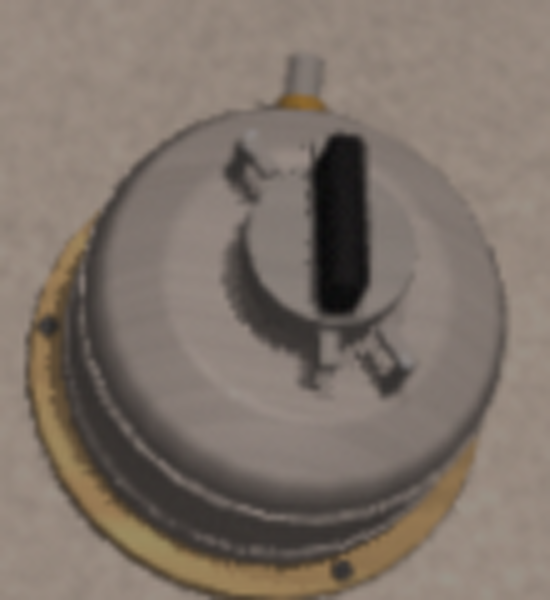

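```bash
python3 - <<'E'
from h import *
A=imaging.camera_info("top");B=imaging.camera_info("scene")
o1,d1=ray(A,(143,190.7));o2,d2=ray(B,(402.5,314.7))
s=np.linalg.lstsq(np.c_[d1,-d2],o2-o1,rcond=None)[0]
print(o1,o2);print(o1+d1*s[0],o2+d2*s[1])
# plane checks
print(onplane(A,(143,190.7),174),onplane(B,(402.5,314.7),165))
# predicted outline of box
def corners(cx,cy,th):
    c,s=np.cos(th),np.sin(th)
    return [(cx+c*a*29-s*b*7,cy+s*a*29+c*b*7,z) for z in(148,178) for a in(-1,1) for b in (-1,1)]
for n,I in(("top",A),("scene",B)):
    P=np.array([proj(I,X) for X in corners(496,228,np.radians(33.6))]);print(n,P.min(0),P.max(0))
for z in(178,148): print(proj(A,(496,228,z)),proj(B,(496,228,z)))
E
```

```text
[ 251.97795718  -66.27046394 1139.72485194] [895.57899443 261.19106945 993.98399157]
[499.62009808 230.96275438 159.80393784] [498.56335948 233.24947561 160.23049931]
[496.03251956 226.65675256 174.        ] [500.83449401 233.40931596 165.        ]
top [132.41415587 178.13676828] [154.96402278 205.39319525]
scene [394.44095352 291.88027393] [407.89414537 330.60187285]
[141.86314    190.27763336] [402.84822183 307.84055398]
[145.7389993 193.4835361] [399.17547439 314.5640923 ]
```

```bash
cat >> h.py <<'E'
from scipy.spatial.transform import Rotation as Rn
def tool():
    s=r.sense();return Rn.from_euler('xyz',s["tcp_rot"],degrees=True),s["tool_pos"]
def cmd(P,yaw):
    Rt,p=tool();Rg=Rn.from_euler('xyz',[180,0,yaw],degrees=True)
    return (Rt.inv().apply(np.array(P)-p)/10).round(2),(Rt.inv()*Rg).as_rotvec(degrees=True).round(1)
E
python3 - <<'E'
from h import *
Rt,p=tool();W=imaging.camera_info("wrist")
Rw=W["R"];c=-Rw.T@W["t"]
print("cam in tool",Rt.inv().apply(c-p),"axis",Rt.inv().apply(Rw[2]), Rt.inv().apply(Rw[0]))
Rg=Rn.from_euler('xyz',[180,0,33.6],degrees=True)
# bar hit: at tcp height h above 178
o=Rt.inv().apply(c-p);a=Rt.inv().apply(Rw[2])
for z in(280,320):
    t=(z-178-o[2])/a[2];h=o+a*t
    P=np.array([499,231,178])-Rg.apply(h);print(z,h,P,cmd(P,33.6))
E
```

```text
cam in tool [  71.99740528    0.70868345 -142.99283292] axis [-2.81820334e-01 -2.77199916e-04  9.59467155e-01] [3.13050500e-04 9.99999878e-01 3.80861269e-04]
280 [3.66699174e-02 6.37902503e-01 1.02000000e+02] [498.61644699 231.51102972 280.        ] (array([-41.28, -23.65,  -4.92]), array([-1.0e-01,  1.0e-01,  1.3e+02]))
320 [-11.71236527   0.62634609 142.        ] [508.40886318 238.00322093 320.        ] (array([-42.04, -22.76,  -8.93]), array([-1.0e-01,  1.0e-01,  1.3e+02]))
```

```bash
python3 -m creep '-41.3 -23.7 -4.9 0 0 130 8.5;-41.3 -23.7 -4.9 0 0 130 8.5;-41.3 -23.7 -4.9 0 0 130 8.5;-41.3 -23.7 -4.9 0 0 130 8.5;-41.3 -23.7 -4.9 0 0 130 8.5;-41.3 -23.7 -4.9 0 0 130 8.5;-41.3 -23.7 -4.9 0 0 130 8.5;-41.3 -23.7 -4.9 0 0 130 8.5;-41.3 -23.7 -4.9 0 0 130 8.5;-41.3 -23.7 -4.9 0 0 130 8.5;-41.3 -23.7 -4.9 0 0 130 8.5;-41.3 -23.7 -4.9 0 0 130 8.5;-41.3 -23.7 -4.9 0 0 130 8.5;-41.3 -23.7 -4.9 0 0 130 8.5;-41.3 -23.7 -4.9 0 0 130 8.5;-41.3 -23.7 -4.9 0 0 130 8.5;-41.3 -23.7 -4.9 0 0 130 8.5;-41.3 -23.7 -4.9 0 0 130 8.5;-41.3 -23.7 -4.9 0 0 130 8.5;-41.3 -23.7 -4.9 0 0 130 8.5' 40
python3 - <<'E'
from h import *
print(tool()[0].as_euler('xyz',degrees=True),r.sense()["joint_pos"].round(1))
W=imaging.camera_info("wrist");np.save("W1.npy",W,allow_pickle=True)
cv2.imwrite("pics/wrist1.png",imaging.snapshot("wrist")[:,:,::-1])
E
```

```text
time: 2.15
tool_pos: [498.7, 231.0, 279.8]
tcp_rot: [180.0, 0.1, 33.6]
ft_force: [-0.0, -0.1, -0.4]
finger_gap: 84.8
[1.79951831e+02 6.76061833e-02 3.36381225e+01] [19.6 -1.2 89.2 -0.1 92.  75.9]
```

View pics/wrist1.png

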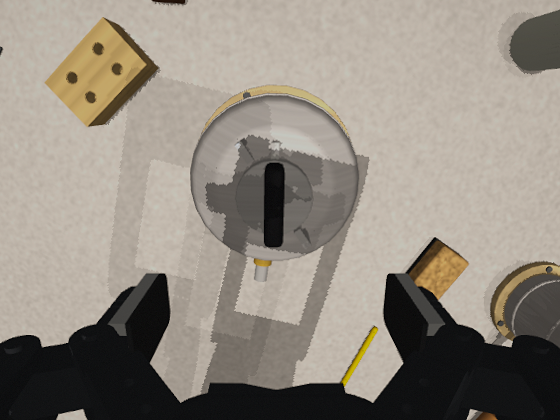

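The bar lies upright in the image (columns 264–284, rows 163–247), so it is aligned with tool x, with the grey disc around it. Now a precise measurement.

```bash
python3 - <<'E'
from h import *
W=np.load("W1.npy",allow_pickle=True).item();im=cv2.imread("pics/wrist1.png")
m=(im.max(2)<45).astype(np.uint8);m[:150]=0;m[255:]=0;m[:,:255]=0;m[:,295:]=0
nn,l,s,ce=cv2.connectedComponentsWithStats(m);i=1+s[1:,4].argmax();print(s[i],ce[i])
for y in range(165,248,8):
    x=np.where(l[y]==i)[0];print(y,x.min(),x.max())
rect=cv2.minAreaRect(np.argwhere(l==i)[:,::-1].astype(np.float32));print(rect)
x,y,w,h=s[i,:4]
Pa=onplane(W,(ce[i][0],y-.5),178);Pb=onplane(W,(ce[i][0],y+h-.5),178)
print(Pa,Pb,np.linalg.norm(Pa-Pb),(Pa+Pb)/2,np.degrees(np.arctan2(*(Pa-Pb)[1::-1])))
c=-W["R"].T@W["t"];print(c)
# predicted outline for candidates
for cx,cy in((498,231),(500,231),((Pa+Pb)[0]/2,(Pa+Pb)[1]/2)):
    th=np.radians(33.6);q=[]
    for z in(148,178):
        for a in(-1,1):
            q.append(proj(W,(cx+a*29*np.cos(th),cy+a*29*np.sin(th),z)).round(1))
    print(cx,cy,q)
c=im[140:260,210:340];cv2.imwrite("pics/w1c.png",cv2.resize(c,None,fx=5,fy=5,interpolation=cv2.INTER_CUBIC))
E
```

```text
[ 264  163   20   84 1596] [273.32017544 204.32581454]
165 267 282
173 265 283
181 264 283
189 264 283
197 264 283
205 264 283
213 264 282
221 264 282
229 264 282
237 264 282
245 265 280
((273.5, 204.5), (83.0, 19.0), 90.0)
[525.58863614 251.9165663  178.        ] [475.78288    218.90861396 178.        ] 59.7506339928495 [500.68575807 235.41259013 178.        ] 33.53377737571997
[558.76751461 271.77839249 422.65787932]
498 231 [array([276.4, 236.8]), array([276.5, 163.6]), array([276.5, 251.5]), array([276.6, 170.8])]
500 231 [array([277.8, 234.8]), array([278. , 161.4]), array([278. , 249.3]), array([278.2, 168.3])]
500.6857580703137 235.4125901325927 [array([273.6, 231.2]), array([273.6, 157.3]), array([273.4, 245.3]), array([273.3, 163.8])]
```

View pics/w1c.png

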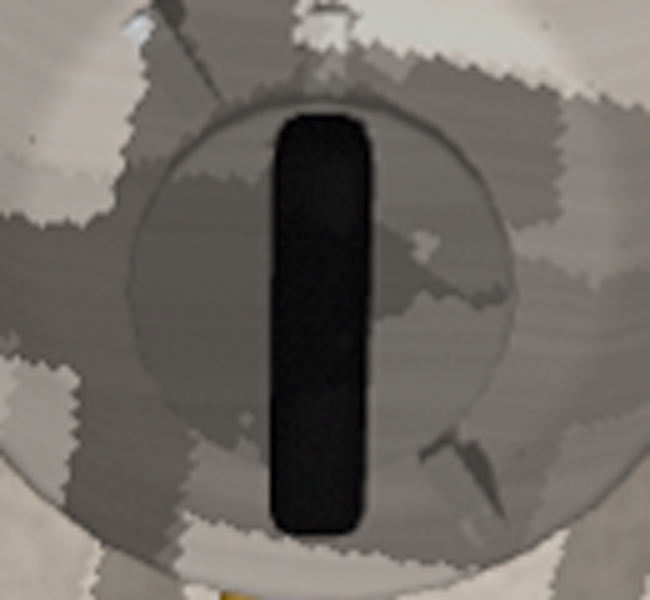

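```bash
python3 - <<'E'
from h import *
print(cmd((500,234,154),33.5))
E
```

```text
(array([ 0.29, -0.18, 12.58]), array([0. , 0.1, 0.1]))
```

```bash
python3 -m creep '0.3 -0.2 3 0 0 0 6;0.3 -0.2 6 0 0 0 6;0.3 -0.2 8 0 0 0 6;0.3 -0.2 10 0 0 0 6;0.3 -0.2 11.5 0 0 0 6;0.3 -0.2 12.6 0 0 0 6;0.3 -0.2 12.6 0 0 0 6;0.3 -0.2 12.6 0 0 0 6' 30
python3 - <<'E'
from h import *
W=imaging.camera_info("wrist")
cv2.imwrite("pics/wrist2.png",imaging.snapshot("wrist")[:,:,::-1])
E
```

```text
time: 3.0
tool_pos: [500.3, 234.3, 154.4]
tcp_rot: [179.9, 0.0, 33.6]
ft_force: [0.1, 0.0, -0.4]
finger_gap: 60.1
```

View pics/wrist2.png

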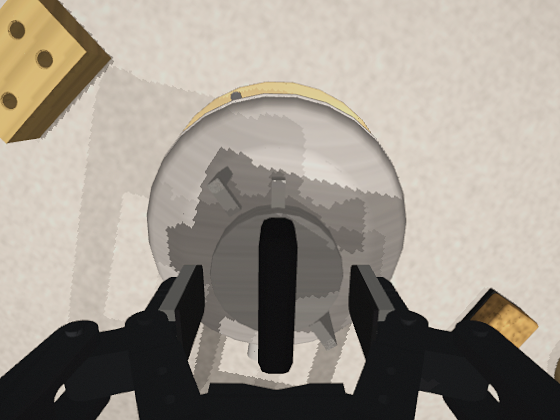

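The bar (columns 259–297) stands midway between the open fingers (inner edges at 203 and 350). Closing.

```bash
python3 -m creep '0 0 0 0 0 0 1;0 0 0 0 0 0 1;0 0 0 0 0 0 1;0 0 0 0 0 0 1;0 0 0 0 0 0 1;0 0 0 0 0 0 1;0 0 0 0 0 0 1;0 0 0 0 0 0 1' 30
```

```text
time: 3.85
tool_pos: [501.0, 234.7, 155.6]
tcp_rot: [179.9, -0.1, 33.6]
ft_force: [-1.9, 0.5, 6.6]
finger_gap: 12.6
```

```bash
python3 -m creep '0 0 0 0 0 -2 1;0 0 0 0 0 -5 1;0 0 0 0 0 -8 1;0 0 0 0 0 -11 1;0 0 0 0 0 -14 1;0 0 0 0 0 -16 1;0 0 0 0 0 -16 1'
python3 -c "
from bench import r
print(r.sense()['wrist_torque'],r.sense()['ft_force'])"
```

```text
time: 4.55
tool_pos: [500.5, 235.1, 155.6]
tcp_rot: [180.0, -0.1, 49.7]
ft_force: [-3.2, 3.6, 3.7]
finger_gap: 13.7
[0.50832061 0.60097527 0.05622588] [-3.24611711  3.61366167  3.69832417]
```

```bash
python3 -m creep '0 0 0 0 0 -2 1;0 0 0 0 0 -4 1;0 0 0 0 0 -5 1;0 0 0 0 0 -5 1'
python3 -c "
from bench import r
print(r.sense()['wrist_torque'],r.sense()['ft_force'])"
python3 -m creep '0 0 0 0 0 -1.5 1;0 0 0 0 0 -3 1;0 0 0 0 0 -3 1'
python3 -c "
from bench import r
print(r.sense()['wrist_torque'],r.sense()['ft_force'])"
```

```text
time: 4.95
tool_pos: [500.3, 235.3, 155.6]
tcp_rot: [180.0, -0.1, 54.7]
ft_force: [-3.4, 1.8, 3.0]
finger_gap: 13.0
[ 0.34173427  0.53828328 -0.02937497] [-3.39414379  1.77814913  2.97754435]
time: 5.25
tool_pos: [500.2, 235.4, 155.7]
tcp_rot: [180.0, -0.1, 57.7]
ft_force: [-2.5, 1.9, 3.7]
finger_gap: 13.2
[ 0.38665257  0.63304374 -0.1371832 ] [-2.54253562  1.93443904  3.71976877]
```

```bash
for i in 1; do python3 -m creep '0 0 0 0 0 -1.5 1;0 0 0 0 0 -2 1;0 0 0 0 0 -2 1'
python3 -c "
from bench import r
print(r.sense()['wrist_torque'],r.sense()['ft_force'])"; done
```

```text
time: 5.55
tool_pos: [500.2, 235.4, 155.7]
tcp_rot: [-180.0, -0.1, 59.7]
ft_force: [-2.7, 1.7, 3.4]
finger_gap: 13.2
[ 0.41854752  0.60472597 -0.72565849] [-2.67685089  1.74465533  3.37410046]
```

```bash
python3 -m creep '0 0 0 0 0 -1.5 1;0 0 0 0 0 -2 1;0 0 0 0 0 -2 1'
python3 -c "
from bench import r
print(r.sense()['wrist_torque'],r.sense()['ft_force'])"
```

```text
time: 5.85
tool_pos: [500.2, 235.4, 155.7]
tcp_rot: [-180.0, -0.1, 61.7]
ft_force: [-3.0, 2.8, 4.8]
finger_gap: 13.1
[ 0.45831148  0.63291888 -1.33986087] [-2.95377019  2.82363291  4.79099744]
```

The torque rose from about 0.05 to 1.34 N m between yaw 57.7° and 61.7°, so the first stop is met after about 24° of turn. Next I'll ease off, grip harder and press.

```bash
python3 -m creep '0 0 0 0 0 2 1;0 0 0 0 0 3 1;0 0 0 0 0 3 1;0 0 0.2 0 0 3 1;0 0 0.4 0 0 3 1;0 0 0.6 0 0 3 1;0 0 0.8 0 0 3 1;0 0 1 0 0 3 1;0 0 1 0 0 3 1;0 0 1 0 0 3 1' 80
python3 -c "
from bench import r
print(r.sense()['wrist_torque'],r.sense()['ft_force'])"
```

```text
time: 6.85
tool_pos: [500.4, 235.6, 147.6]
tcp_rot: [180.0, -0.1, 58.8]
ft_force: [-10.6, -0.4, 18.5]
finger_gap: 12.6
[-0.16709263  1.89610373 -0.07735841] [-10.58969127  -0.43222835  18.49618483]
```

```bash
python3 -m creep '0 0 0.2 0 0 0 1;0 0 0.2 0 0 -3 1;0 0 0.2 0 0 -6 1;0 0 0.2 0 0 -9 1;0 0 0.2 0 0 -12 1;0 0 0.2 0 0 -15 1;0 0 0.2 0 0 -15 1'
python3 -c "
from bench import r
print(r.sense()['wrist_torque'],r.sense()['ft_force'],r.sense()['joint_pos'])"
```

```text
time: 7.55
tool_pos: [499.8, 235.8, 147.6]
tcp_rot: [180.0, -0.1, 74.0]
ft_force: [-14.4, -0.7, 20.5]
finger_gap: 12.5
[-0.1225373   2.65978969  0.02255349] [-14.36120745  -0.65924249  20.49880961] [1.99103211e+01 3.26533645e+00 9.86138802e+01 4.78796671e-02
 7.80676981e+01 3.58627372e+01]
```

```bash
python3 -m creep '0 -0.1 0.2 0 0 -3 1;0 -0.1 0.2 0 0 -6 1;0 -0.1 0.2 0 0 -9 1;0 -0.1 0.2 0 0 -12 1;0 -0.1 0.2 0 0 -15 1;0 -0.1 0.2 0 0 -17 1;0 -0.1 0.2 0 0 -17 1'
python3 -c "
from bench import r
print(r.sense()['wrist_torque'],r.sense()['ft_force'])"
```

```text
time: 8.25
tool_pos: [498.9, 236.0, 147.6]
tcp_rot: [179.9, -0.0, 91.2]
ft_force: [-11.7, -2.0, 19.5]
finger_gap: 12.5
[-0.40067913  2.14512927  0.02335576] [-11.66013719  -1.9610123   19.53235281]
```

```bash
python3 -m creep '0 0 0.2 0 0 -2 1;0 0 0.2 0 0 -4 1;0 0 0.2 0 0 -6 1;0 0 0.2 0 0 -6 1'
python3 -c "
from bench import r
print(r.sense()['wrist_torque'],r.sense()['ft_force'])"
```

```text
time: 8.65
tool_pos: [498.7, 235.9, 147.6]
tcp_rot: [179.9, -0.0, 97.4]
ft_force: [-12.4, -0.7, 19.7]
finger_gap: 12.6
[-0.33845548  2.33068839 -0.72136169] [-12.39430648  -0.70303641  19.74591662]
```

The end stop is felt at yaw 97.4° (torque −0.72 N m, expected stop near 95°). I'll ease off, let the cap spring up with the gripper, then release and rise.

```bash
python3 -m creep '0 0 0 0 0 1.5 1;0 0 -0.2 0 0 1.5 1;0 0 -0.4 0 0 1.5 1;0 0 -0.6 0 0 1.5 1;0 0 -0.8 0 0 1.5 1;0 0 -0.8 0 0 1.5 1;0 0 -0.8 0 0 1.5 1.5;0 0 -0.8 0 0 1.5 2;0 0 -0.8 0 0 1.5 3;0 0 -0.8 0 0 1.5 5;0 0 -0.8 0 0 1.5 6;0 0 -0.8 0 0 1.5 6;0 0 -0.8 0 0 1.5 6' 30
python3 -c "
from bench import r
print(r.sense()['wrist_torque'],r.sense()['ft_force'])"
```

```text
time: 9.95
tool_pos: [498.8, 235.9, 155.6]
tcp_rot: [179.9, -0.0, 95.9]
ft_force: [-0.5, -0.1, 0.7]
finger_gap: 60.1
[-0.01649577 -0.01159726 -0.00672285] [-0.48796587 -0.07339009  0.68702211]
```

```bash
python3 -m creep '0 0 -2 0 0 0 6;0 0 -5 0 0 0 6;0 0 -9 0 0 0 6;0 0 -13 0 0 0 6;0 0 -13 0 0 0 6;0 0 -13 0 0 0 6'
python3 - <<'E'
from h import *
W=imaging.camera_info("wrist");np.save("W3.npy",W,allow_pickle=True)
for n in("wrist","top","scene"): cv2.imwrite(f"pics/{n}3.png",imaging.snapshot(n)[:,:,::-1])
E
```

```text
time: 10.55
tool_pos: [499.4, 236.1, 287.2]
tcp_rot: [179.7, -0.1, 95.9]
ft_force: [-0.6, -1.3, -0.4]
finger_gap: 60.8
```

View pics/wrist3.png

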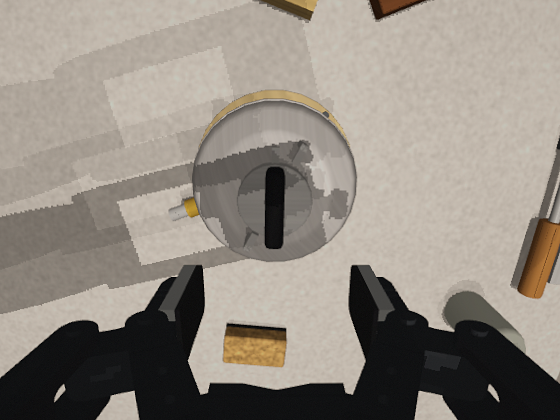

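View pics/scene3.png

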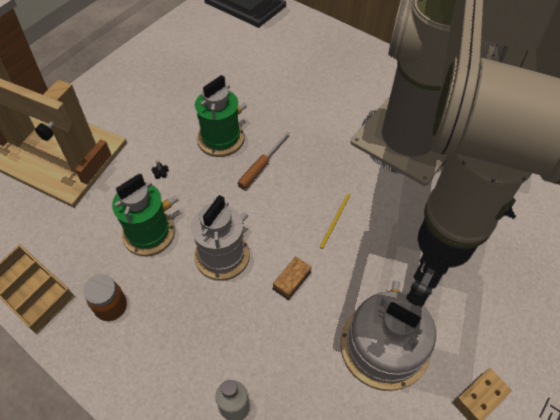

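The wrist view shows the bar at columns 264–285, rows 166–249, and the scene view shows it clearly turned at (404,314). The narrow tank looks untouched. I'll check the angle and the height.

```bash
python3 - <<'E'
from h import *
for f,y1 in(("1",255),("3",258)):
    W=np.load(f"W{f}.npy",allow_pickle=True).item();im=cv2.imread(f"pics/wrist{f}.png")
    m=(im.max(2)<45).astype(np.uint8);m[:150]=0;m[y1:]=0;m[:,:250]=0;m[:,300:]=0
    nn,l,s,ce=cv2.connectedComponentsWithStats(m);i=1+s[1:,4].argmax();x,y,w,h=s[i,:4]
    mid=lambda q:np.where(l[q]==i)[0].mean()
    A=onplane(W,(mid(y+6),y-.5),178);B=onplane(W,(mid(y+h-7),y+h-.5),178)
    wd=[np.linalg.norm(onplane(W,(np.where(l[q]==i)[0].min()-.5,q),178)-onplane(W,(np.where(l[q]==i)[0].max()+.5,q),178)) for q in range(y+15,y+h-12)]
    print(np.degrees(np.arctan2(*(A-B)[1::-1])),np.linalg.norm(A-B),np.mean(wd),(A+B)/2)
a=cv2.imread("pics/scene0.png")[190:280,185:260].astype(int);b=cv2.imread("pics/scene3.png")[190:280,185:260].astype(int)
print("narrow diff",abs(a-b).mean(),abs(a-b).max()); print(r.sense()["ft_force"])
E
```

```text
32.884059841874304 59.755896875722875 13.369002412899782 [500.74776508 235.3193992  178.        ]
95.10447419407154 60.304355002161024 13.286485376228395 [498.1775837 236.625785  178.       ]
narrow diff 11.305925925925926 18
[ 0.26320686 -0.10023996 -0.18313195]
```

```bash
python3 -c "
from bench import r
print(r.hand_in(), r.sense()['time'])"
```

```text
the job is handed in; nothing more can be done
the job is handed in; nothing more can be done
```

The wide tank's cap is open, and I handed the job in with the arm about 110 mm above the cap, at about 10.7 s of the 42 s allowed. The hand-in reports no verdict, so this rests on my own measurements.

- **First stop:** I gripped the wide tank's bar and turned it about 24° anticlockwise without pressing. The torque then climbed to 1.34 N m, which marks the stop.
- **Press and turn:** I pressed the cap down 8 mm at about 18 N and turned it on until the end stop showed at −0.72 N m. It then came up 8 mm and I let go.
- **Angle:** The last wrist image shows the bar turned 62° in all. Taking the first stop as 0.55 rad, that puts the cap at about 1.2 rad.
- **Sprung up:** The bar's apparent width went from 13.37 to 13.29 mm. A cap still pressed down would look about 3% narrower, so it has sprung back up.
- **No contact:** The wrist force was near zero after letting go.
- **Narrow tank:** Its cap was never approached and looks unmoved in the scene image. The before-and-after image patch does differ, by 11 grey levels on average and 18 at most. I took this as a change in lighting and did not measure its angle separately.
- **Disagreement between views:** The bar's position differed by 2–4 mm between camera views. That caused a sideways force of up to 14 N while turning.

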